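# Put the slide rack back in its empty box

### The arm

A 7-joint arm with a two-finger parallel gripper is mounted at the origin on the work surface. World frame = base frame: x ahead of the robot, y to its left, z up, the work surface at z = 0. Lengths are in m, angles in degrees, forces in N, time in s.
With the tool pointing down it reaches from about 0.425 to 1.025 m from the base axis. Payload 3.6 kg.
Tool frame: the origin (TCP) lies on the mounting face of the last link; the fingertips stand 173 mm ahead of it and the grasp point (between the pads) lies ahead of it (env.grasp_offset is the z of the grasp point in the tool frame, in m); z points along the fingers, y is the direction in which the jaws open and shut (so a half turn about z gives the same grasp; the last joint's range is limited). The gripper opens to 85 mm and grips with 20 to 120 N. Pads are 22 mm wide; open, the fingers measure 114 mm over their backs; the gripper's body (76 mm by 85 mm) begins 54 mm behind the grasp point. The pads swing forward as they close: fully open they stand 13 mm farther back than shut.
Start: joints at [68.153, 33.873, 2.773, 92.16, -1.908, 54.013, -1.931], TCP at [0.206, -0.695, 0.405] pointing down, gripper open.
Joint ranges: [-153.93, 153.93], [-27.13, 128.08], [-72.61, 78.16], [10.71, 143.7], [-87.88, 267.88], [4.46, 118.87], [-176.78, 176.78]. Speed limits (degrees/s): [147.25, 147.25, 180, 180, 180, 180, 180].

### API

Orientations are given as [roll, pitch, yaw] about the fixed x, y, z axes, in that order (R = Rz(yaw) Ry(pitch) Rx(roll)).
In Python, from workcell import env, capture, hand_in, finder gives the robot as it stands.
- The arm moves only by the tool move_arm, never from a script. Its argument "moves" is a list of rows, each a list of 5 numbers: the closure, from -1 (fully open) to 1 (shut), then the shift along the tool's x, y, z in mm, then the turn about the tool's z in rad. A call has 1 to 10 rows; each row is the pose to reach, as a shift and turn from the pose measured when the call began, along the tool's axes at that moment; what a row does not reach only later rows make up. A row lasts 1/8 s, in which the tool goes at most 62.5 mm and 10.7 degrees, less where a joint would pass 70% of its speed; a pose out of reach is approached as far as the arm can. A call with a gripper value outside its range is refused whole. The fingers move at their own pace and stop on an object; the grip force is fixed at half the most. Time passes only in rows, so rows that repeat a pose let the fingers close. It gives the time, the measured TCP pose, the force and the opening at its end, in the units of the state.
- env.read_state(): the state, without advancing time (a new reading comes with each control period).
- capture(name): name is "scene" or "top" or "wrist"; returns a dict with "image" (420x560x3 uint8, blue, green, red), "camera_matrix" (3x3 intrinsics, pixels), "extrinsics" (4x4, takes a point from camera to world coordinates). Camera axes: x right, y down, z forward; pixel columns grow to the right and rows downward; lengths in m; the calibration is good to about 2 mm. A picture is of the moment at which its call begins. There is no depth.
- hand_in(): hands the job in, once; it reports no verdict.
Trained networks look in the newest picture that a camera, given by its name, has taken for a name from the list of things; names that differ only in an ending like _2 or _b are one class to them, and where a whole thing is asked for, a point or a joint stands for the part that bears it (a point fixed in the world has none). Each returns a list of dicts, best first, with "conf" (0 to 1); they miss things now and then, are a little off and sometimes report something else, mostly with a low value. They report only what shows in the picture. A call takes as long as a camera call. They do not tell look-alikes from the thing itself.
- finder.silhouettes(camera, thing): "mask" (420x560 bool, what is visible of it) and "extent" ([centre column, centre row, width, height] in pixels, round what is visible of it).
- finder.tip_of(camera, thing): "at" ([column, row] in pixels: a listed point, or the origin of a listed thing).
The state is a dict: "time": time; "joints": joint angles; "qvel": joint speeds; "effort": joint torques, N m; "position": TCP position; "tool_rot": TCP orientation; "force": force on the tool from outside, world axes, zero at the start; "moment": the same for the moment, N m; "width": finger opening in m.
Only numpy, scipy, OpenCV 4.12 (cv2) and the standard library are available. Lean on these libraries where they do the work, as an engineer would, in place of code of your own. Each camera call takes 0.05 s, during which the arm holds its last target. There are 200 camera calls.

### The job

Two of the three slide boxes already hold their rack; put the loose rack of slides away in the box that is empty, keeping the rack upright, and shut the lid again. The lids fit tight and flush, so lever that one open with the spatula blade in the notch at its front. Leave the other two boxes shut and everything else where it is, and finish with the spatula lying flat on the bench.

Things in the scene. Friction and masses are not known exactly. Their poses are not given: they have to be found in the camera images.
- stand: Fixed plate 116 x 290 x 3 mm with three equal hinged slide boxes in a row along its y, centres 100 mm apart. Origin: underside centre, on the bench; x points to the hinges, away from the robot. Each box is 98 mm long (x), 66 mm wide (y): blue base with 3 mm walls, rim 21 mm above the bench, inside 92 x 60 mm; lid 24 mm deep, its top 45 mm above the bench.
- bay_left (a point): Centre of the inner floor of the left (+y) box, 6 mm above the bench. Axes as the stand.
- bay_middle (a point): Centre of the inner floor of the middle box, 6 mm above the bench. Axes as the stand.
- bay_right (a point): Centre of the inner floor of the right (-y) box, 6 mm above the bench. Axes as the stand.
- lid_left: Lid of the left (+y) box: cap 98 x 66 x 24 mm, clear top, white 3 mm sides. Origin: on the hinge line (its y axis), 49 mm behind the box centre, 21 mm above the bench. Shut, it spans x -98 to 0, z 0 to 24 mm. Its front lifts; its z axis leans by the opening angle, 0 (shut) to 1.65 rad (stop, just past upright). The stiff hinge (0.09 N m, about 1 N at the front) holds it at any angle.
- lid_middle: Lid of the middle box: cap 98 x 66 x 24 mm, clear top, white 3 mm sides. Origin: on the hinge line (its y axis), 49 mm behind the box centre, 21 mm above the bench. Shut, it spans x -98 to 0, z 0 to 24 mm. Its front lifts; its z axis leans by the opening angle, 0 (shut) to 1.65 rad (stop, just past upright). The stiff hinge (0.09 N m, about 1 N at the front) holds it at any angle.
- lid_right: Lid of the right (-y) box: cap 98 x 66 x 24 mm, clear top, white 3 mm sides. Origin: on the hinge line (its y axis), 49 mm behind the box centre, 21 mm above the bench. Shut, it spans x -98 to 0, z 0 to 24 mm. Its front lifts; its z axis leans by the opening angle, 0 (shut) to 1.65 rad (stop, just past upright). The stiff hinge (0.09 N m, about 1 N at the front) holds it at any angle.
- edge_left (a point): Lid of the left (+y) box: middle of the upper edge of the pry notch in its front side, 98 mm from the hinge. The notch is 40 mm wide and 7 mm high, open from the base rim (21 mm) to this edge (28 mm above the bench when shut); elsewhere lid and base meet flush.
- edge_middle (a point): Lid of the middle box: middle of the upper edge of the pry notch in its front side, 98 mm from the hinge. The notch is 40 mm wide and 7 mm high, open from the base rim (21 mm) to this edge (28 mm above the bench when shut); elsewhere lid and base meet flush.
- edge_right (a point): Lid of the right (-y) box: middle of the upper edge of the pry notch in its front side, 98 mm from the hinge. The notch is 40 mm wide and 7 mm high, open from the base rim (21 mm) to this edge (28 mm above the bench when shut); elsewhere lid and base meet flush.
- rack: Yellow lift-out rack of seven glass slides, one rigid part, about 120 g: foot plate 82 x 46 x 3.5 mm, two upright side walls 76 mm long and 30 mm high, outer faces 46 mm apart (grip across y). Origin: underside centre; x along the slides. Starts loose on the bench, to one side of the boxes; a few green slide ends.
- stored_a: Yellow lift-out rack of seven glass slides, one rigid part, about 120 g: foot plate 82 x 46 x 3.5 mm, two upright side walls 76 mm long and 30 mm high, outer faces 46 mm apart (grip across y). Origin: underside centre; x along the slides. Already in one of the boxes; a few blue slide ends.
- stored_b: Yellow lift-out rack of seven glass slides, one rigid part, about 120 g: foot plate 82 x 46 x 3.5 mm, two upright side walls 76 mm long and 30 mm high, outer faces 46 mm apart (grip across y). Origin: underside centre; x along the slides. Already in another of the boxes; a few red slide ends.
- spatula: Spatula 175 mm long, 60 g, flat on the bench at the other side of the boxes. Wooden handle 100 x 16 mm, 18 mm high; origin: underside centre of the handle; x points to the blade tip. Flat steel blade 20 mm wide, 2 mm thick, x = 53 to 125 mm, mid-plane 9 mm above the handle's underside. Balances 23 mm ahead of the origin: grip the handle across, 20 to 35 mm ahead.
- spatula_tip (a point): Middle of the end of the spatula's blade, 125 mm ahead of the body origin and 9 mm above the handle's underside. Axes as the spatula.
- oil_bottle: Amber dropper bottle with black cap, 32 mm diameter, 80 mm high; origin: underside centre. Bystander.
- dish: Culture dish with its lid on, 60 mm diameter, 15 mm high; origin: underside centre. Bystander.
- tissue_box: Cardboard box of lens tissue, 60 x 90 x 45 mm; origin: underside centre. Bystander.
Not all that is in view belongs to the job. Several things have the shape of the spatula; the one meant has the colours described above.

How it is judged:
By the outcome, as a careful person would: the job done as asked, in the order asked, and still so for the second after the job is handed in, with the robot touching nothing.
It also fails if it takes over 72 s, if anything falls off the work surface, if the arm or the gripper's body presses on something with over 40 N, if the wrist force passes 120 N, or if a joint passes its speed limit or range.

## Working session

There is one attempt and no reset: what is moved stays moved. The work goes in short steps, Python scripts to look and compute and a tool call to move; the robot and the scene stay as the last step left them, time stands still between calls to the robot, and variables do not carry over. Pictures are saved under pics/ and viewed, about 8 in all and at most 12, crops included, and the job is handed in when it is done.

Besides the shell and the picture viewer there is one more tool, called as name(argument=value, ...), one argument or row to a line, values as JSON. move_arm: Moves the arm, as the interface text tells. Its arguments: {"type":"object","properties":{"moves":{"type":"array","items":{"type":"array","items":{"type":"number"}}}},"required":["moves"]}

```bash
ls; mkdir -p pics
python3 - <<'E'
from workcell import env, capture, finder
import cv2, numpy as np
print(env.read_state(), env.grasp_offset)
for c in ["scene","top"]:
    d=capture(c); cv2.imwrite(f"pics/{c}0.png",d["image"])
    print(c,d["camera_matrix"].tolist(),d["extrinsics"].round(4).tolist())
E
```

```text
pics
{'time': 0.0, 'joints': array([68.15253244, 33.92640395,  2.76752666, 92.23690769, -1.90865346,
       54.01246287, -1.93130215]), 'qvel': array([ 0.01760953,  0.1127105 , -0.00612878,  0.03012476, -0.07387571,
       -0.0515955 , -0.03061652]), 'effort': array([-1.34569775e-03, -5.48701537e+01,  1.54610898e+00, -1.98128361e+01,
        9.38234705e-03,  8.77099985e-03, -2.25142358e-06]), 'position': array([ 0.20569552, -0.69474748,  0.40352879]), 'tool_rot': array([-1.79870532e+02,  6.85017390e-03,  1.64939380e+01]), 'force': array([-0.77848616, -0.19638218, -0.57612673]), 'moment': array([-0.00140576,  0.01239506,  0.01000755]), 'width': 0.08550108742123758} 0.1547
scene [[465.7648865267296, 0.0, 273.90829559809856], [0.0, 465.7648865267296, 210.76748243966125], [0.0, 0.0, 1.0]] [[-0.1755, 0.5361, -0.8257, 1.6512], [0.9843, 0.079, -0.1579, 0.2077], [-0.0195, -0.8405, -0.5415, 0.7732], [0.0, 0.0, 0.0, 1.0]]
top [[430.275264096412, 0.0, 278.9041829624579], [0.0, 430.275264096412, 208.4962850075305], [0.0, 0.0, 1.0]] [[-0.0914, -0.9735, 0.2097, 0.3562], [-0.9958, 0.09, -0.016, -0.0139], [-0.0033, -0.2103, -0.9776, 1.0981], [0.0, 0.0, 0.0, 1.0]]
```

View pics/scene0.png

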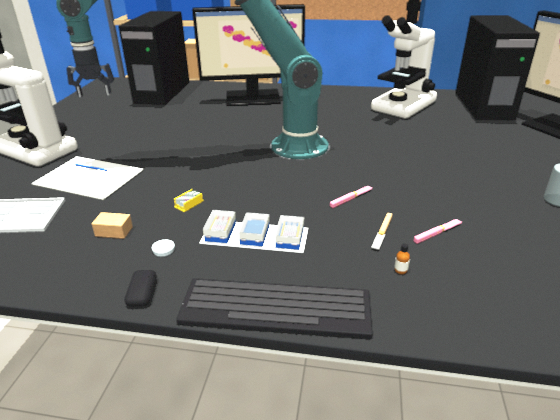

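View pics/top0.png

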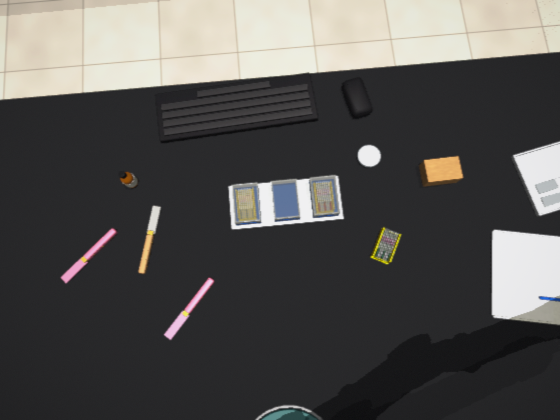

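```bash
cat > h.py <<'E'
from workcell import env, capture, finder
import cv2, numpy as np
from scipy.spatial.transform import Rotation as R
def ray(d,px):
    K=d["camera_matrix"];E=d["extrinsics"]
    v=E[:3,:3]@np.linalg.solve(K,[px[0],px[1],1.]); return E[:3,3],v
def atz(d,px,z):
    o,v=ray(d,px); return o+v*(z-o[2])/v[2]
def tri(obs):
    A=np.zeros((3,3));b=np.zeros(3)
    for d,px in obs:
        o,v=ray(d,px);v=v/np.linalg.norm(v);P=np.eye(3)-np.outer(v,v);A+=P;b+=P@o
    return np.linalg.solve(A,b)
def proj(d,p):
    E=d["extrinsics"];c=E[:3,:3].T@(np.asarray(p)-E[:3,3]);q=d["camera_matrix"]@c;return q[:2]/q[2]
E
python3 - <<'E'
from h import *
D={c:capture(c) for c in ["scene","top"]}
for t in ["stand","bay_left","edge_left","edge_middle","edge_right","lid_left","lid_right","lid_middle","rack","spatula","spatula_tip","oil_bottle","dish","tissue_box"]:
    for c in D:
        for r in finder.tip_of(c,t)[:4]:
            print(t,c,round(r["conf"],2),np.round(r["at"],1), atz(D[c],r["at"],{"edge":.028,"lid_":.021,"bay_":.006}.get(t[:4],.009 if t=="spatula_tip" else 0)).round(4)[:2])
E
```

```text
stand scene 0.64 [252.4 236.6] [ 0.6138 -0.0543]
stand scene 0.24 [289.7 242.5] [0.6255 0.054 ]
stand top 0.74 [284.3 199.3] [ 0.615  -0.0482]
stand top 0.61 [145.4 252.4] [0.5089 0.3186]
stand top 0.3 [283.9 201.2] [ 0.6101 -0.0467]
bay_left scene 0.71 [285.8 237.5] [0.6121 0.041 ]
bay_left top 0.92 [245.9 203.8] [0.6109 0.0527]
edge_left scene 0.87 [291.1 222.1] [0.5663 0.0492]
edge_left top 0.76 [248.6 220.6] [0.5617 0.0478]
edge_middle scene 0.87 [259.8 218.1] [ 0.5593 -0.0431]
edge_middle top 0.7 [289.2 215.4] [ 0.5655 -0.0557]
edge_middle top 0.58 [155.6 206.4] [0.6202 0.2811]
edge_right scene 0.68 [224.6 212.4] [ 0.5448 -0.1521]
edge_right top 0.57 [326.4 215.1] [ 0.5576 -0.1497]
lid_left scene 0.72 [285.  243.6] [0.6602 0.0464]
lid_left scene 0.53 [399.4 266.6] [0.7117 0.3433]
lid_left top 0.71 [242.6 190.1] [0.6444 0.0575]
lid_right scene 0.6 [217.2 235. ] [ 0.6491 -0.1455]
lid_right scene 0.46 [284.3 243.3] [0.6591 0.0443]
lid_right scene 0.39 [257.4 217.3] [ 0.5459 -0.0533]
lid_right top 0.85 [322.7 177. ] [ 0.6602 -0.1526]
lid_right top 0.42 [435.6 176.1] [ 0.6355 -0.445 
[... 692 characters left out ...]
p scene 0.74 [375.5 246.7] [0.6216 0.2864]
spatula_tip scene 0.62 [251.2 241. ] [ 0.6465 -0.0502]
spatula_tip scene 0.61 [456.4 221.9] [0.4675 0.516 ]
spatula_tip scene 0.51 [373.4 186.2] [0.2923 0.2811]
spatula_tip top 0.74 [166.5 335.3] [0.3003 0.2699]
spatula_tip top 0.63 [157.1 206.4] [0.6245 0.2825]
spatula_tip top 0.57 [ 63.1 281.2] [0.4543 0.5231]
oil_bottle scene 0.89 [398.7 270.6] [0.7018 0.3446]
oil_bottle top 0.7 [130.9 181.8] [0.6999 0.352 ]
dish scene 0.71 [164.1 253. ] [ 0.7234 -0.2751]
dish top 0.65 [366.6 159.1] [ 0.7048 -0.2778]
dish top 0.4 [244.9 201.3] [0.6192 0.0551]
tissue_box scene 0.64 [113.5 233.3] [ 0.6578 -0.4549]
tissue_box top 0.83 [438.7 173.8] [ 0.6465 -0.4626]
```

Of the three boxes only the middle one, at top (286,200), shows a plain blue floor, so it is empty. The loose yellow rack is at top (386,245). The wooden spatula with the steel blade is at top (149,240), and the pink ones are decoys. I'll move over the rack first.

```bash
cat >> h.py <<'E'
def go(x,y,tipz,yaw,s=None):
    "tool-frame shift (mm) and turn (rad) to put TCP at x,y, fingertips (shut) at tipz"
    s=s or env.read_state(); r=R.from_euler('xyz',s["tool_rot"],degrees=True)
    d=r.inv().apply(np.array([x,y,tipz+.173])-s["position"])*1000
    t=-np.radians((yaw-s["tool_rot"][2]+180)%360-180)
    print("move",d.round(1),round(t,3))
E
python3 - <<'E'
from h import *
go(.44,-.29,.23,16.5); go(.47,-.05,.23,0); go(.50,.30,.23,-12)
d=capture("wrist");T=np.eye(4);s=env.read_state();T[:3,:3]=R.from_euler('xyz',s["tool_rot"],degrees=True).as_matrix();T[:3,3]=s["position"]
print((np.linalg.inv(T)@d["extrinsics"]).round(3),d["camera_matrix"])
E
```

```text
move [ 339.6 -322.     1.7] -0.0
move [ 436.5 -543.7    1.7] 0.288
move [ 564.6 -870.7    1.7] 0.497
[[ 0.001 -0.959 -0.284  0.072]
 [ 1.     0.     0.     0.001]
 [-0.    -0.284  0.959  0.03 ]
 [ 0.     0.     0.     1.   ]] [[363.27759721   0.         270.73297314]
 [  0.         363.27759721 212.55863491]
 [  0.           0.           1.        ]]
```

move_arm(
  moves=[
    [-1,42,-40,0,0],
    [-1,85,-80,0,0],
    [-1,127,-120,0,0],
    [-1,170,-161,0,0],
    [-1,212,-201,0,0],
    [-1,255,-241,0,0],
    [-1,297,-282,0,0],
    [-1,340,-322,0,0],
    [-1,340,-322,0,0],
  ],
)

```text
time: 2.78
position: [0.4436, -0.2848, 0.405]
tool_rot: [-179.9, -0.1, 17.1]
force: [-0.3, -0.6, 0.6]
width: 0.0852
```

```bash
cat > look.py <<'E'
import sys
from h import *
d=capture("wrist"); cv2.imwrite("pics/%s.png"%sys.argv[1],d["image"]); np.save("pics/%s_E.npy"%sys.argv[1],d["extrinsics"])
s=env.read_state(); print(s["time"],s["position"].round(4),s["tool_rot"].round(2))
for a in sys.argv[2:]:
    t,z=a.split(":")
    for r in finder.tip_of("wrist",t)[:2]: print(t,round(r["conf"],2),np.round(r["at"],1),atz(d,r["at"],float(z)).round(4))
    for r in finder.silhouettes("wrist",t)[:2]:
        q=cv2.minAreaRect(np.argwhere(r["mask"])[:,::-1].astype(np.float32)); P=np.array([atz(d,p,float(z))[:2] for p in cv2.boxPoints(q)])
        e=P[1]-P[0];f=P[2]-P[1];g=e if e@e>f@f else f
        print("  sil",round(r["conf"],2),P.mean(0).round(4),"L",np.linalg.norm([e,f],axis=1).round(4),"yaw",np.degrees(np.arctan2(g[1],g[0])).round(1))
E
python3 look.py w1 rack:0.0 rack:0.03
```

```text
2.825 [ 0.4419 -0.2876  0.405 ] [-1.800e+02 -5.000e-02  1.683e+01]
rack 0.57 [283.5 154.8] [ 0.4704 -0.2904  0.    ]
  sil 0.81 [ 0.47   -0.2929] L [0.0846 0.0526] yaw -29.3
rack 0.57 [283.5 154.8] [ 0.4738 -0.2883  0.03  ]
  sil 0.81 [ 0.4734 -0.2906] L [0.0779 0.0484] yaw -29.3
```

Run:
```python
from h import *
go(.49,-.05,.23,0)
```

```text
move [ 116.3 -217.6    1.5] 0.285
```

move_arm(
  moves=[
    [-1,29,-54,0,0.07],
    [-1,58,-109,0,0.14],
    [-1,87,-163,0,0.21],
    [-1,116,-218,0,0.285],
    [-1,116,-218,0,0.285],
    [-1,116,-218,0,0.285],
  ],
)

```text
time: 3.78
position: [0.4894, -0.0511, 0.4045]
tool_rot: [179.9, 0.0, -0.1]
force: [0.1, -1.0, 0.4]
width: 0.0851
```

```bash
python3 look.py w2 edge_left:0.028 edge_middle:0.028 edge_right:0.028 lid_middle:0.045
python3 - <<'E'
from h import *
go(.50,.30,.23,-12)
E
```

```text
3.825 [ 0.4892 -0.0519  0.4044] [ 1.799e+02  5.000e-02 -2.200e-01]
edge_left 0.74 [161.2 105.8] [0.5608 0.0475 0.028 ]
  sil 0.8 [0.6035 0.0547] L [0.0735 0.0906] yaw -179.2
edge_middle 0.73 [267.8 107.2] [ 0.5594 -0.0499  0.028 ]
  sil 0.93 [ 0.6035 -0.0484] L [0.0861 0.0694] yaw -2.1
  sil 0.76 [ 0.6037 -0.1533] L [0.088  0.0741] yaw 0.4
  sil 0.17 [ 0.5991 -0.0485] L [0.0957 0.2793] yaw -90.1
  sil 0.73 [ 0.601  -0.0486] L [0.0676 0.0827] yaw -178.4
move [  10.  -350.4    1.2] 0.208
```

View pics/w2.png

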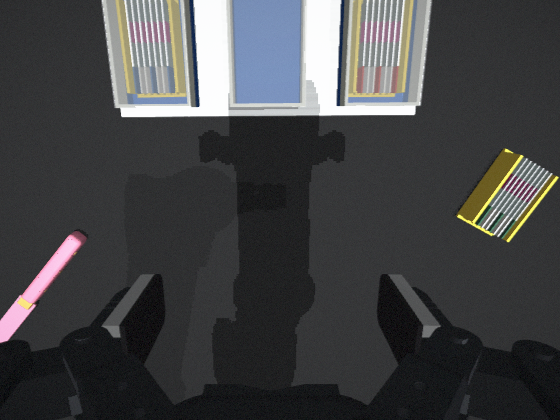

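The wrist view confirms it: the middle box (267,50) is empty, and the others hold blue and red slide ends. The stand's front edge runs from (121,116) to (415,114). Next, the spatula.

move_arm(
  moves=[
    [-1,2,-58,0,0.04],
    [-1,4,-116,0,0.08],
    [-1,6,-175,0,0.12],
    [-1,8,-233,0,0.16],
    [-1,9,-292,0,0.208],
    [-1,10,-350,0,0.208],
    [-1,10,-350,0,0.208],
    [-1,10,-350,0,0.208],
  ],
)

```text
time: 5.22
position: [0.5, 0.2992, 0.4039]
tool_rot: [179.9, 0.0, -12.0]
force: [0.8, -0.0, -0.5]
width: 0.0857
```

```bash
python3 look.py w3 spatula:0.009 spatula:0.018 spatula_tip:0.009
python3 - <<'E'
from h import *
d=dict(camera_matrix=np.array([[363.27759721,0,270.73297314],[0,363.27759721,212.55863491],[0,0,1]]),extrinsics=np.load("pics/w2_E.npy"))
a,b=atz(d,(121,116),.003),atz(d,(415,114.5),.003); m=(a+b)/2;print(a,b,m,np.linalg.norm(a-b))
for p in [(229,104),(306,104)]: print(atz(d,p,.021))
E
```

```text
5.275 [0.5002 0.2982 0.4039] [ 1.7985e+02  3.0000e-02 -1.2100e+01]
spatula 0.78 [393.1 251.2] [0.3945 0.1847 0.009 ]
spatula 0.74 [136.4 163.2] [0.5433 0.4264 0.009 ]
  sil 0.85 [0.5178 0.4583] L [0.1778 0.0203] yaw -48.5
  sil 0.75 [0.3636 0.2115] L [0.1755 0.0247] yaw -43.4
spatula 0.78 [393.1 251.2] [0.3988 0.1871 0.018 ]
spatula 0.74 [136.4 163.2] [0.544  0.4229 0.018 ]
  sil 0.85 [0.5191 0.454 ] L [0.1734 0.0198] yaw -48.5
  sil 0.75 [0.3688 0.2133] L [0.1711 0.024 ] yaw -43.4
spatula_tip 0.93 [ 72.1 255. ] [0.4625 0.5254 0.009 ]
spatula_tip 0.71 [257.7  41.5] [0.6274 0.2828 0.009 ]
  sil 0.9 [0.3632 0.2109] L [0.1752 0.0218] yaw -42.4
  sil 0.62 [0.5422 0.3054] L [0.1769 0.0204] yaw -14.4
[0.55112971 0.09516907 0.003     ] [ 0.55213218 -0.19492749  0.003     ] [ 0.55163094 -0.04987921  0.003     ] 0.2900982914377771
[ 0.56229172 -0.01371494  0.021     ]
[ 0.56218921 -0.08539329  0.021     ]
```

View pics/w3.png

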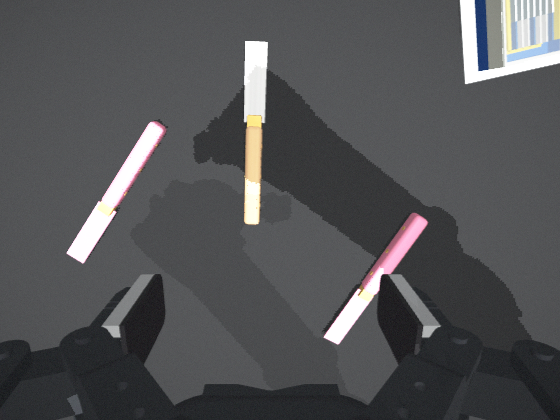

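Run:
```python
from h import *
d=dict(camera_matrix=np.array([[363.27759721,0,270.73297314],[0,363.27759721,212.55863491],[0,0,1]]),extrinsics=np.load("pics/w3_E.npy"))
t=atz(d,(256.7,41.5),.009);b=atz(d,(252.3,223),.013);n=atz(d,(254.5,119),.018);print(t,b,n,np.linalg.norm(t-b),np.degrees(np.arctan2(*(t-b)[1::-1])))
yaw=np.degrees(np.arctan2(*(t-b)[1::-1])); u=(t-b)[:2]/np.linalg.norm((t-b)[:2])
g=t[:2]-u*97; g=t[:2]-u*.097; print(g,yaw); go(g[0],g[1],.004,yaw)
```

```text
[0.6275558 0.2837078 0.009    ] [0.45868627 0.32601472 0.013     ] [0.56096548 0.30040542 0.018     ] 0.17413441276592448 -14.064831595905165
[0.53346372 0.3072807 ] -14.064831595905165
move [ 30.6 -15.7 227.4] 0.034
```

move_arm(
  moves=[
    [-1,20,-10,50,0.034],
    [-1,31,-16,105,0.034],
    [-1,31,-16,160,0.034],
    [-1,31,-16,205,0.034],
    [-1,31,-16,227,0.034],
    [-1,31,-16,227,0.034],
    [-1,31,-16,227,0.034],
  ],
)

```text
time: 6.45
position: [0.5345, 0.3075, 0.1783]
tool_rot: [-180.0, -0.1, -14.1]
force: [0.2, 1.1, 0.7]
width: 0.0849
```

Run:
```python
from h import *
go(.5335,.3073,.004,-14.06)
```

```text
move [-0.9  0.5  1.3] -0.0
```

move_arm(
  moves=[
    [1,0,0,1,0],
    [1,0,0,1,0],
    [1,0,0,1,0],
    [1,0,0,1,0],
    [1,0,0,1,0],
    [1,0,0,1,0],
    [1,0,0,1,0],
    [1,0,0,1,0],
  ],
)

```text
time: 7.45
position: [0.5347, 0.3077, 0.1779]
tool_rot: [-180.0, -0.1, -14.1]
force: [-0.6, 0.7, 5.8]
width: 0.0138
```

Run:
```python
from h import *
s=env.read_state();print(s["position"],s["width"])
z=s["position"][2]-.173
go(.435,-.050,z+.06,0)
```

```text
[0.53474736 0.30769799 0.17787197] 0.013783213429091523
move [ -9.6 371.2 -60.3] -0.246
```

move_arm(
  moves=[
    [1,0,0,-30,0],
    [1,0,0,-60,0],
    [1,-2,60,-60,-0.05],
    [1,-3,120,-60,-0.1],
    [1,-5,180,-60,-0.15],
    [1,-6,240,-60,-0.2],
    [1,-8,300,-60,-0.246],
    [1,-10,355,-60,-0.246],
    [1,-10,371,-60,-0.246],
    [1,-10,371,-60,-0.246],
  ],
)

```text
time: 8.7
position: [0.434, -0.0512, 0.2374]
tool_rot: [180.0, -0.1, -0.2]
force: [0.1, 0.0, 0.2]
width: 0.0145
```

```bash
python3 look.py w4 spatula_tip:0.069 edge_middle:0.028
python3 - <<'E'
from h import *
s=env.read_state();print(s["position"],s["width"])
d={c:capture(c) for c in ["scene","top","wrist"]}
o=[]
for c in d:
    for r in finder.tip_of(c,"spatula_tip")[:4]: 
        print(c,r["conf"],r["at"],atz(d[c],r["at"],.069))
cv2.imwrite("pics/scene4.png",cv2.resize(d["scene"]["image"][170:290,170:330],None,fx=4,fy=4))
E
```

```text
8.75 [ 0.4348 -0.0498  0.2375] [-1.7996e+02 -1.2000e-01 -5.0000e-02]
spatula_tip 0.58 [269.8  37.5] [ 0.5289 -0.052   0.069 ]
  sil 0.74 [ 0.4551 -0.052 ] L [0.0197 0.1492] yaw -178.9
[ 0.4352212  -0.04831149  0.23758515] 0.014404342542112142
scene 0.91 [455.9, 218.5] [0.54385325 0.49282112 0.069     ]
scene 0.64 [263.1, 200.8] [ 0.52956634 -0.03796573  0.069     ]
scene 0.58 [370.8, 184.9] [0.3920559  0.26759836 0.069     ]
scene 0.5 [286.6, 236.9] [0.69452326 0.05627862 0.069     ]
top 0.81 [63.0, 281.0] [0.4493577 0.4937381 0.069    ]
top 0.65 [166.5, 334.0] [0.30629352 0.25420656 0.069     ]
top 0.46 [289.7, 227.3] [ 0.52815473 -0.05250123  0.069     ]
wrist 0.91 [273.4, 38.4] [ 0.52988729 -0.04983738  0.069     ]
```

View pics/w4.png

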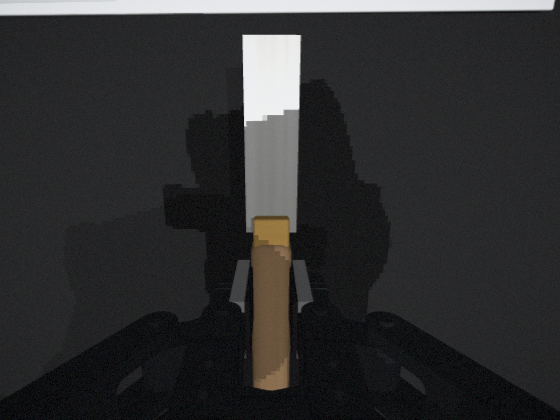

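Run:
```python
from h import *
d={c:capture(c) for c in ["scene","top","wrist"]}
P=dict(scene=(263.1,200.8),top=(289.7,227.3),wrist=(271.5,37))
print(tri([(d[c],P[c]) for c in d]),tri([(d[c],P[c]) for c in ["top","wrist"]]))
for c in d: print(c,proj(d[c],(.5305,-.05,.0685)),P[c])
g=cv2.cvtColor(d["wrist"]["image"],6).astype(int)
for r in (45,60,80,140,200): 
    m=np.where(g[r,200:340]>(130 if r<110 else 60))[0]+200; print(r,m.min(),m.max(),363.28*20/(m.max()-m.min()+1))
for c in [272]: print(g[28:44,c])
s=env.read_state(); go(.445,s["position"][1]-(0),s["position"][2]-.173-.0435,0); print(s["position"])
```

```text
[ 0.52840366 -0.04717802  0.0677398 ] [ 0.51982426 -0.0503864   0.12437655]
scene [258.96438324 200.80012618] (263.1, 200.8)
top [288.57580703 226.47805752] (289.7, 227.3)
wrist [270.2872794   35.37947701] (271.5, 37)
45 243 300 125.26896551724137
60 243 300 125.26896551724137
80 243 299 127.46666666666665
140 244 298 132.10181818181817
200 246 296 142.4627450980392
[ 39  37  40  43  44  42  90 226 231 231 230 230 229 231 231 231]
move [10.3  0.  43.5] 0.0
[ 0.43465405 -0.04962465  0.23759379]
```

move_arm(
  moves=[
    [1,4,0,20,0],
    [1,8,0,36,0],
    [1,12,0,44.5,0],
    [1,20,0,44.5,0],
    [1,22,0,44.5,0],
    [1,22,0,44.5,0],
    [1,22,0,44.5,0],
  ],
)

```text
time: 10.28
position: [0.4565, -0.0497, 0.1935]
tool_rot: [-180.0, -0.1, 0.0]
force: [-0.3, 0.6, -0.7]
width: 0.0141
```

Run:
```python
from h import *
d={c:capture(c) for c in ["scene","top","wrist"]}; s=env.read_state(); print(s["position"],s["force"])
a=cv2.resize(d["wrist"]["image"][0:120,180:360],None,fx=4,fy=4,interpolation=2)
cv2.imwrite("pics/w5.png",a)
```

```text
[ 0.45652439 -0.04965289  0.19332257] [-0.82011779  0.52498291  0.47904563]
```

View pics/w5.png

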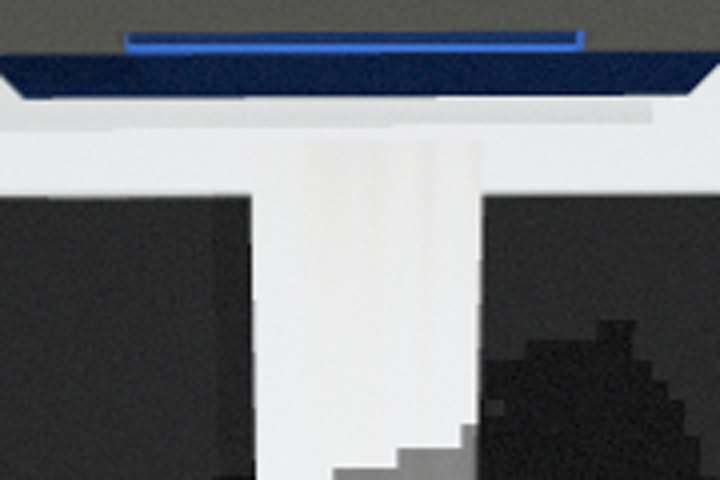

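The blade sits in front of the notch and centred on it: notch at crop columns 125–583, blade at 252–482. Inserting it.

move_arm(
  moves=[
    [1,6,0,0,0],
    [1,12,0,0,0],
    [1,17,0,0,0],
    [1,22,0,0,0],
    [1,22,0,0,0],
    [1,22,0,0,0],
  ],
)

```text
time: 11.18
position: [0.4783, -0.0497, 0.1933]
tool_rot: [-180.0, -0.1, 0.0]
force: [0.0, 0.5, -1.5]
width: 0.0145
```

move_arm(
  moves=[
    [1,1,0,-8,0],
    [1,3,0,-18,0],
    [1,5,0,-27,0],
    [1,10,0,-38,0],
    [1,16,0,-49,0],
    [1,24,0,-58,0],
    [1,32,0,-67,0],
    [1,42,0,-75,0],
    [1,53,0,-81,0],
    [1,53,0,-81,0],
  ],
)

```text
time: 12.42
position: [0.5328, -0.0496, 0.275]
tool_rot: [-180.0, -0.2, 0.0]
force: [-0.4, 1.1, -0.6]
width: 0.0146
```

Run:
```python
from h import *
d=capture("scene");s=env.read_state(); print(s["position"],s["force"])
cv2.imwrite("pics/s6.png",cv2.resize(d["image"][160:260,180:330],None,fx=4,fy=4,interpolation=2))
```

```text
[ 0.53192101 -0.04966074  0.27462736] [-0.53449228  1.29198822 -1.00632559]
```

View pics/s6.png

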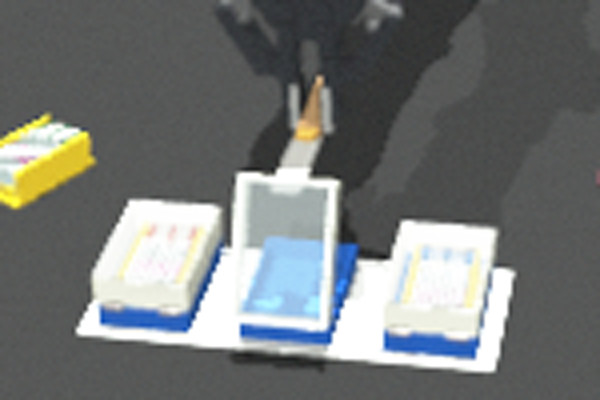

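The lid is levered open to about 60°, seen at crop (285,250), with the blade under its front. Pushing it on to upright.

move_arm(
  moves=[
    [1,12,0,-1,0],
    [1,24,0,-2,0],
    [1,36,0,-2,0],
    [1,47,0,-2,0],
    [1,55,0,-2,0],
    [1,58,0,-2,0],
    [1,58,0,-2,0],
    [1,58,0,-2,0],
  ],
)

```text
time: 13.48
position: [0.5901, -0.0496, 0.277]
tool_rot: [-180.0, -0.2, 0.0]
force: [-0.2, 0.8, -0.5]
width: 0.0143
```

move_arm(
  moves=[
    [1,-40,0,4,0],
    [1,-95,0,4,0],
    [1,-138,0,4,0],
    [1,-132,-58,4,0.02],
    [1,-120,-118,4,0.06],
    [1,-108,-178,4,0.11],
    [1,-92,-238,4,0.16],
    [1,-75,-298,4,0.21],
    [1,-55,-357,4,0.245],
    [1,-55,-357,4,0.245],
  ],
)

```text
time: 14.72
position: [0.5355, 0.315, 0.2739]
tool_rot: [-179.4, -0.4, -13.6]
force: [0.1, 0.3, -0.1]
width: 0.0145
```

Run:
```python
from h import *
go(.5345,.3075,.0065,-14.1); s=env.read_state(); print(s["position"],s["tool_rot"])
```

```text
move [ 0.2  8.4 94.3] 0.01
[0.53549206 0.31499163 0.2738919 ] [-179.43692049   -0.36343122  -13.55315775]
```

move_arm(
  moves=[
    [1,0,4,30,0.01],
    [1,0,7,60,0.01],
    [1,0,8,80,0.01],
    [1,0,8,90,0.01],
    [1,0,8,94,0.01],
    [1,0,8,94.5,0.01],
    [1,0,8,95,0.01],
  ],
)

```text
time: 15.6
position: [0.5348, 0.3082, 0.1796]
tool_rot: [-179.4, -0.4, -14.1]
force: [-0.6, 0.2, -0.7]
width: 0.0144
```

move_arm(
  moves=[
    [1,0,0,1,0],
    [1,0,0,1.5,0],
    [-1,0,0,1,0],
    [-1,0,0,0,0],
    [-1,0,0,0,0],
    [-1,0,0,0,0],
    [-1,0,0,-30,0],
    [-1,0,0,-80,0],
    [-1,0,0,-140,0],
    [-1,0,0,-140,0],
  ],
)

```text
time: 16.85
position: [0.5351, 0.308, 0.3247]
tool_rot: [-178.9, -0.8, -14.1]
force: [0.6, 0.3, -0.1]
width: 0.0853
```

Run:
```python
from h import *
d=capture("wrist");s=env.read_state(); print(s["position"],s["width"],s["force"])
cv2.imwrite("pics/w7.png",d["image"]); 
for r in finder.silhouettes("wrist","spatula")[:3]: print(r["conf"],r["extent"])
go(.52,-.05,.20,-10); go(.46,-.285,.16,-29.3)
```

```text
[0.53407757 0.3073005  0.32209062] 0.08561887952576855 [ 0.44113632  0.27211182 -1.08809618]
0.92 [276.6, 184.4, 23.3, 216.8]
0.76 [471.6, 301.3, 47.0, 52.8]
0.59 [114.5, 256.3, 109.9, 158.0]
move [ 74.6 348.6 -56.3] -0.072
move [ 73.5 591.6 -19.2] 0.265
```

move_arm(
  moves=[
    [-1,7,59,-2,0.03],
    [-1,15,118,-4,0.06],
    [-1,22,177,-6,0.08],
    [-1,30,237,-8,0.11],
    [-1,37,296,-10,0.14],
    [-1,44,355,-12,0.17],
    [-1,52,414,-14,0.2],
    [-1,59,473,-16,0.23],
    [-1,66,532,-18,0.265],
    [-1,73,590,-19,0.265],
  ],
)

```text
time: 18.2
position: [0.4588, -0.2848, 0.3309]
tool_rot: [-179.2, -0.1, -29.3]
force: [0.8, -0.0, -0.4]
width: 0.0855
```

move_arm(
  moves=[
    [-1,0,0,0,0],
    [-1,0,0,0,0],
    [-1,0,0,0,0],
  ],
)

```text
time: 18.58
position: [0.459, -0.2828, 0.33]
tool_rot: [-179.2, 0.1, -29.1]
force: [0.1, 0.3, -0.7]
width: 0.0855
```

```bash
python3 look.py w8 rack:0.0 rack:0.03
python3 - <<'E'
from h import *
d={c:capture(c) for c in ["wrist","top"]}
cv2.imwrite("pics/w8.png",np.hstack([d["wrist"]["image"],d["top"]["image"][170:290,250:430].repeat(3,0)[:360].repeat(1,1)[:,:180] if 0 else cv2.resize(d["top"]["image"][170:275,225:290],(240,420))]))
E
```

```text
18.625 [ 0.4592 -0.2828  0.3303] [-1.7918e+02  4.0000e-02 -2.9130e+01]
rack 0.62 [277.9 172.2] [ 0.4743 -0.2934  0.    ]
  sil 0.79 [ 0.4695 -0.2889] L [0.0893 0.0497] yaw -30.3
  sil 0.66 [ 0.6195 -0.128 ] L [0.084  0.1108] yaw 179.2
rack 0.62 [277.9 172.2] [ 0.4791 -0.2959  0.03  ]
  sil 0.79 [ 0.4748 -0.2919] L [0.0804 0.0448] yaw -30.3
  sil 0.66 [ 0.6098 -0.1471] L [0.0756 0.0997] yaw 179.2
```

View pics/w8.png

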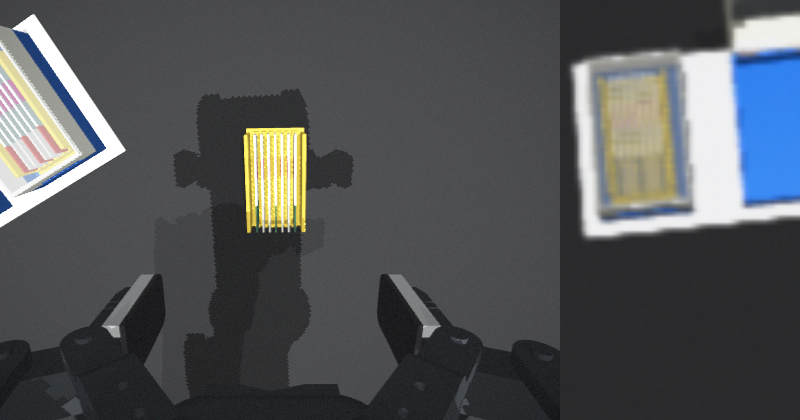

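Run:
```python
from h import *
d=capture("wrist");s=env.read_state();print(s["position"],s["tool_rot"])
r=R.from_euler('xyz',s["tool_rot"],degrees=True)
for p,z in [((275.5,128),.002),((275.5,232),.03),((245.5,180),.03),((306,180),.03),((245.5,180),.0),((306,180),.0)]:
    w=atz(d,p,z);print(p,w.round(4),(r.inv().apply(w-s["position"])*1000).round(1))
```

```text
[ 0.45897158 -0.28446418  0.33106216] [-1.79224961e+02 -6.81024990e-02 -2.92845555e+01]
(275.5, 128) [ 0.5073 -0.3112  0.002 ] [ 54.8   4.1 329.1]
(275.5, 232) [ 0.4387 -0.2732  0.03  ] [-23.6   4.2 301. ]
(245.5, 180) [ 0.4862 -0.2736  0.03  ] [ 18.  -18.7 301.4]
(306, 180) [ 0.4639 -0.3136  0.03  ] [ 18.2  27.  300.7]
(245.5, 180) [ 0.4822 -0.2684  0.    ] [ 12.  -20.9 331.4]
(306, 180) [ 0.4575 -0.3128  0.    ] [ 12.2  30.  330.7]
```

move_arm(
  moves=[
    [-1,2,2,40,0],
    [-1,4,4,90,0],
    [-1,4,4,130,0],
    [-1,4,4,141,0],
    [-1,4,4,141,0],
    [1,4,4,141,0],
    [1,4,4,141,0],
    [1,4,4,141,0],
    [1,4,4,141,0],
    [1,4,4,141,0],
  ],
)

```text
time: 20.23
position: [0.4621, -0.2886, 0.1917]
tool_rot: [-179.2, -0.2, -29.3]
force: [-0.4, -0.3, 7.5]
width: 0.0444
```

move_arm(
  moves=[
    [1,0,0,0,0],
    [1,0,0,0,0],
    [1,0,0,0,0],
    [1,0,0,-15,0],
    [1,0,0,-50,0],
    [1,0,0,-100,0],
    [1,0,0,-100,0],
    [1,0,0,-100,0],
  ],
)

```text
time: 21.22
position: [0.4607, -0.2894, 0.292]
tool_rot: [-179.2, -0.2, -29.3]
force: [0.2, -1.0, -1.7]
width: 0.0442
```

Run:
```python
from h import *
d=capture("wrist");s=env.read_state(); print(s["position"],s["tool_rot"],s["width"],s["force"])
cv2.imwrite("pics/w9.png",d["image"])
go(.599,-.05,s["position"][2]-.173,0.2)
```

```text
[ 0.46050048 -0.28923178  0.29118364] [-1.79226061e+02 -1.19777783e-01 -2.92633364e+01] 0.04443519928249997 [ 0.43291581  0.41955572 -2.25974367]
move [   3.9 -276.4    3.7] -0.514
```

View pics/w9.png

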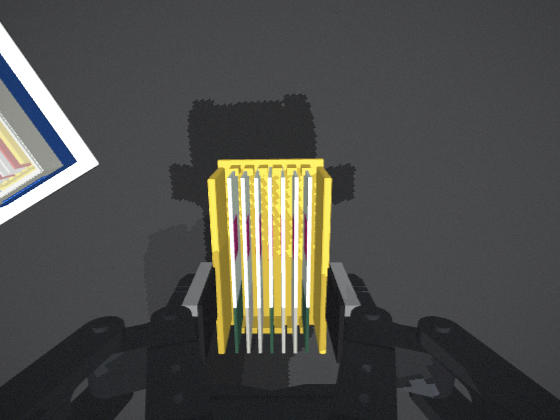

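move_arm(
  moves=[
    [1,0,-35,-5,-0.12],
    [1,0,-80,-5,-0.25],
    [1,0,-130,-5,-0.38],
    [1,2,-180,-3,-0.514],
    [1,4,-230,0,-0.514],
    [1,5,-276,2,-0.514],
    [1,5,-276,3,-0.514],
    [1,5,-276,3,-0.514],
    [1,5,-276,3,-0.514],
  ],
)

```text
time: 22.4
position: [0.5988, -0.0526, 0.291]
tool_rot: [-179.4, -0.3, 0.0]
force: [-0.1, -0.9, -1.6]
width: 0.0444
```

Run:
```python
from h import *
d={c:capture(c) for c in ["wrist","scene"]};s=env.read_state(); print(s["position"],s["tool_rot"],s["width"],s["force"])
go(.6005,-.05,.198-.173,0.2)
cv2.imwrite("pics/w10.png",np.hstack([d["wrist"]["image"],cv2.resize(d["scene"]["image"][160:265,210:270],(240,420),interpolation=2)]))
```

```text
[ 0.59909217 -0.05247938  0.29156365] [-1.79426005e+02 -4.11897428e-01  4.55446035e-02] 0.04413109453736838 [-0.16281952  0.10751233 -1.53066294]
move [ 0.7 -1.5 93.6] -0.003
```

View pics/w10.png

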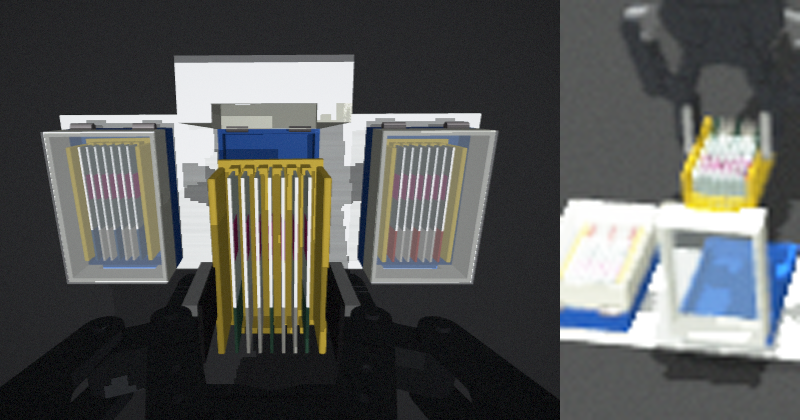

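The rack is held level and square over the empty middle base. The lid is fully upright at wrist (265,90).

Run:
```python
from h import *
d=capture("wrist");s=env.read_state()
for x in (.652,.655,.658,.661): print(x,proj(d,(x,-.05,.021)))
r=R.from_euler('xyz',s["tool_rot"],degrees=True)
for t in (.048,.050,.052): print(t,proj(d,s["position"]+r.apply([t,0,.1895])),proj(d,s["position"]+r.apply([t-.003-.076,0,.1617])))
for y in (-.08,-.02): print(proj(d,(.655,y,.021)))
```

```text
0.652 [270.08681419 139.11691348]
0.655 [270.09069407 134.41797521]
0.658 [270.09460142 129.68577813]
0.661 [270.09853652 124.91996789]
0.048 [268.41386062 162.23707035] [268.33690417 356.98335453]
0.05 [268.40605166 157.66345021] [268.32860074 353.00434378]
0.052 [268.39818643 153.05687198] [268.32023586 348.99588313]
[316.35326763 134.51387124]
[223.93788563 134.3223067 ]
```

move_arm(
  moves=[
    [1,2,-2,20,0],
    [1,2,-2,45,0],
    [1,2,-2,65,0],
    [1,2,-2,80,0],
    [1,2,-2,88,0],
    [1,2,-2,91,0],
    [1,2,-2,93,0],
    [1,2,-2,93,0],
  ],
)

```text
time: 23.55
position: [0.6022, -0.0493, 0.1992]
tool_rot: [-179.4, -0.5, 0.1]
force: [0.5, -0.6, -2.1]
width: 0.0442
```

move_arm(
  moves=[
    [1,0,0,1,0],
    [1,0,0,2,0],
    [1,0,0,2.5,0],
    [1,0,0,2.5,0],
  ],
)

```text
time: 24.05
position: [0.6025, -0.0493, 0.1978]
tool_rot: [-179.4, -0.5, 0.0]
force: [-0.7, 0.2, 6.4]
width: 0.0446
```

move_arm(
  moves=[
    [-0.4,0,0,0,0],
    [-0.4,0,0,0,0],
    [-0.4,0,0,0,0],
    [-0.4,0,0,-5,0],
    [-0.4,0,0,-30,0],
    [-0.4,-10,0,-70,0],
    [-0.4,-10,0,-110,0],
    [-0.4,-10,0,-110,0],
  ],
)

```text
time: 25.05
position: [0.5927, -0.0505, 0.3112]
tool_rot: [-179.4, -1.0, 0.0]
force: [-0.5, 0.4, 0.2]
width: 0.0598
```

Run:
```python
from h import *
d={c:capture(c) for c in ["wrist","scene"]};s=env.read_state(); print(s["position"],s["tool_rot"],s["width"],s["force"])
cv2.imwrite("pics/w11.png",np.hstack([d["wrist"]["image"],cv2.resize(d["scene"]["image"][160:265,210:270],(240,420),interpolation=2)]))
go(.76,-.05,.15,0)
```

```text
[ 0.59130385 -0.05049185  0.30806016] [-1.79436142e+02 -5.81676220e-01  4.45494851e-02] 0.060020674608569066 [ 0.30257157  0.17751869 -0.17027472]
move [168.8  -0.5 -13.2] 0.001
```

View pics/w11.png

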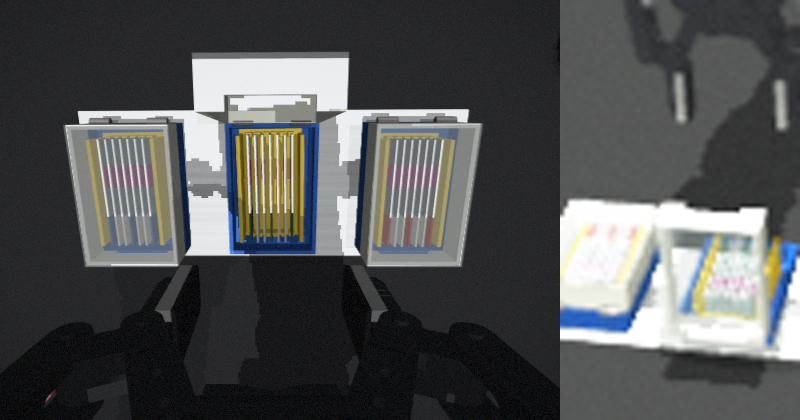

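The rack is seated inside the middle base, with wall visible all round at wrist (272,190). Next I shut the gripper, go behind the lid and swing it closed.

move_arm(
  moves=[
    [1,10,0,-20,0],
    [1,60,0,-20,0],
    [1,110,0,-20,0],
    [1,154,0,-18,0],
    [1,154,0,-16,0],
    [1,154,0,10,0],
    [1,154,0,31,0],
    [1,154,0,31,0],
    [1,154,0,31,0],
  ],
)

```text
time: 26.28
position: [0.7455, -0.0501, 0.2788]
tool_rot: [-179.4, -0.6, 0.0]
force: [0.0, 0.3, 0.5]
width: 0.0001
```

Run:
```python
from h import *
s=env.read_state(); print(s["position"],s["tool_rot"],s["width"],s["force"])
for th in (95,90,75,60,45,30,15,5):
    t=np.radians(th); go(.6586+.024*np.sin(t)-.085*np.cos(t)+.011,-.05,.021+.024*np.cos(t)+.085*np.sin(t),0,s)
```

```text
[ 0.74549465 -0.05006012  0.2788199 ] [-1.79437820e+02 -5.80951600e-01  4.54195432e-02] 7.508949827427966e-05 [0.00478997 0.28350787 0.5130366 ]
move [-44.6  -0.1   1.8] 0.001
move [-51.9  -0.1  -0.7] 0.001
move [-74.7  -0.2  -4.3] 0.001
move [-97.6  -0.2  -1.8] 0.001
move [-1.191e+02 -1.000e-01  6.500e+00] 0.001
move [-137.7    0.    20.1] 0.001
move [-152.2    0.2   38.1] 0.001
move [-159.     0.3   51.9] 0.001
```

move_arm(
  moves=[
    [1,-30,0,1,0],
    [1,-45,0,1,0],
    [1,-60,0,-1,0],
    [1,-75,0,-3,0],
    [1,-87,0,-2,0],
    [1,-98,0,0,0],
    [1,-110,0,4,0],
    [1,-120,0,8,0],
    [1,-120,0,8,0],
  ],
)

```text
time: 27.4
position: [0.6241, -0.05, 0.2685]
tool_rot: [-179.4, -0.4, 0.1]
force: [0.0, -0.2, -0.4]
width: -0.0
```

Run:
```python
from h import *
d={c:capture(c) for c in ["wrist","scene"]}
s=env.read_state(); print(s["position"],s["force"])
for th in (30,15,5,0):
    t=np.radians(th); go(.6586+.024*np.sin(t)-.085*np.cos(t)+.011,-.05,.021+.024*np.cos(t)+.085*np.sin(t),0,s)
cv2.imwrite("pics/w12.png",np.hstack([cv2.resize(d["wrist"]["image"],(400,300)),cv2.resize(d["scene"]["image"][160:265,190:330],(400,300),interpolation=2)]))
```

```text
[ 0.62532557 -0.05001785  0.26913779] [0.13873267 0.17044375 1.1895863 ]
move [-17.4   0.1  11.7] 0.001
move [-31.9   0.3  29.7] 0.001
move [-38.7   0.4  43.5] 0.001
move [-41.2   0.5  50.8] 0.001
```

View pics/w12.png

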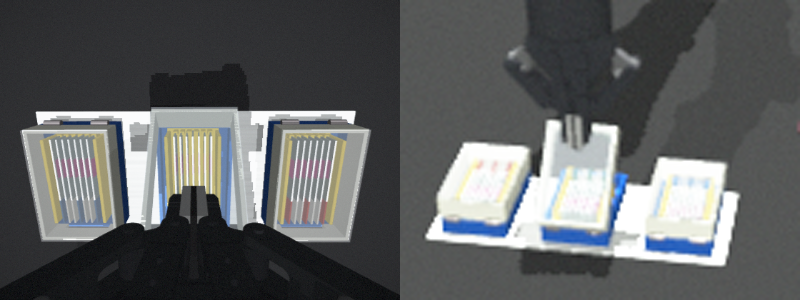

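The lid is about half closed under the fingertips. Continuing down to shut.

move_arm(
  moves=[
    [1,-9,0,5,0],
    [1,-17,0,12,0],
    [1,-25,0,20,0],
    [1,-32,0,30,0],
    [1,-36,0,37,0],
    [1,-39,0,44,0],
    [1,-41,0,49,0],
    [1,-42,0,51,0],
    [1,-42,0,52,0],
    [1,-42,0,52,0],
  ],
)

```text
time: 28.75
position: [0.5839, -0.0495, 0.2182]
tool_rot: [-179.5, -0.5, 0.0]
force: [-2.9, -0.9, 12.3]
width: -0.0002
```

move_arm(
  moves=[
    [1,-4,0,1,0],
    [1,-4,0,2,0],
    [1,-4,0,2,0],
    [1,-4,0,-20,0],
    [1,-4,0,-80,0],
    [1,-30,0,-140,0],
    [1,-90,0,-150,0],
    [1,-120,0,-150,0],
    [1,-120,0,-150,0],
  ],
)

```text
time: 29.88
position: [0.4596, -0.0511, 0.3669]
tool_rot: [-179.5, -0.3, 0.0]
force: [0.9, 0.3, 0.1]
width: 0.0
```

Run:
```python
from h import *
d={c:capture(c) for c in ["wrist","scene","top"]}
s=env.read_state(); print(s["time"],s["position"],s["force"])
for t in ("edge_left","edge_middle","edge_right"):
    for r in finder.tip_of("wrist",t)[:1]: print(t,r["conf"],r["at"],atz(d["wrist"],r["at"],.028))
for r in finder.silhouettes("top","spatula")[:3]: print(r["conf"],r["extent"])
im=np.zeros((600,800,3),np.uint8)
im[:300,:400]=cv2.resize(d["wrist"]["image"],(400,300))
im[:300,400:]=cv2.resize(d["scene"]["image"][180:270,190:310],(400,300),interpolation=2)
im[300:,:400]=cv2.resize(d["top"]["image"],(400,300))
im[300:,400:]=cv2.resize(d["scene"]["image"][150:300,330:530],(400,300),interpolation=2)
cv2.imwrite("pics/w13.png",im)
```

```text
30.025 [ 0.46367336 -0.0509079   0.36720484] [1.04173619 0.31849488 1.09260548]
edge_left 0.66 [146.8, 69.5] [0.56089814 0.05008175 0.028     ]
edge_middle 0.6 [275.3, 71.9] [ 0.55913902 -0.05233623  0.028     ]
edge_right 0.83 [399.1, 70.2] [ 0.56043078 -0.15046654  0.028     ]
0.93 [148.9, 236.3, 23.3, 69.3]
0.55 [87.8, 256.4, 53.0, 54.9]
0.18 [286.1, 201.2, 112.2, 50.6]
```

Run:
```python
from h import *
d={c:capture(c) for c in ["wrist","scene","top"]}
for c in d:
    for r in finder.silhouettes(c,"lid_middle")[:4]: print(c,round(r["conf"],2),np.round(r["extent"],1))
    for y in (.05,-.05,-.15):
        q=[proj(d[c],(x,y+e,z)) for x in (.5606,.6586) for e in(-.033,.033) for z in (.021,.045)]; q=np.array(q); print("   shut lid predicted",((q.max(0)+q.min(0))/2).round(1),np.ptp(q,axis=0).round(1))
t=cv2.imread("pics/top0.png")
df=cv2.absdiff(t,d["top"]["image"]).max(2)
_,_,st,_=cv2.connectedComponentsWithStats((df>50).astype(np.uint8)); print(st[(st[:,4]>12)][1:].tolist())
s=cv2.imread("pics/scene0.png");df=cv2.absdiff(s,d["scene"]["image"]).max(2)
_,_,st,_=cv2.connectedComponentsWithStats((df>50).astype(np.uint8)); print(st[(st[:,4]>12)][1:].tolist())
```

```text
wrist 0.66 [274.4  40.4  92.4  80. ]
   shut lid predicted [135.   -0.3] [112.5 155.7]
   shut lid predicted [273.3  -0.5] [ 97.  156.3]
   shut lid predicted [412.3  -0.7] [114.7 156.8]
scene 0.85 [254.8 226.5  28.3  28.6]
   shut lid predicted [288.7 229.8] [29.1 29.4]
   shut lid predicted [253.2 226.7] [30.9 28.8]
   shut lid predicted [218.6 223.7] [32.7 28.3]
top 0.87 [283.8 186.7  26.6  19.8]
   shut lid predicted [246.1 201.8] [29.5 41.9]
   shut lid predicted [285.5 198.3] [29.8 41.8]
   shut lid predicted [324.7 194.8] [31.1 41.8]
[[267, 183, 73, 63, 2145], [370, 227, 32, 38, 640], [143, 234, 5, 15, 16], [138, 250, 5, 21, 21], [510, 296, 50, 29, 699], [374, 360, 8, 8, 31], [410, 365, 9, 8, 49], [335, 375, 8, 4, 22], [431, 388, 7, 5, 19], [312, 403, 8, 7, 27], [279, 405, 33, 7, 81], [278, 410, 16, 8, 61], [265, 416, 10, 4, 35]]
[[57, 0, 56, 97, 2317], [235, 0, 70, 97, 3345], [276, 0, 27, 7, 132], [288, 17, 34, 57, 381], [318, 69, 5, 10, 15], [105, 86, 4, 9, 14], [259, 141, 6, 14, 56], [270, 143, 11, 12, 67], [303, 149, 8, 6, 19], [293, 154, 8, 2, 13], [97, 160, 16, 3, 16], [90, 166, 14, 3, 17], [173, 188, 31, 24, 451], [378, 214, 15, 36, 39], [377, 216, 10, 19, 23], [244, 221, 21, 13, 180]]
```

```bash
python3 -c "
from workcell import hand_in; print(hand_in())"
```

```text
the job is handed in; nothing more can be done
None
```

The loose rack is upright in the middle box, which was the empty one. Its lid is shut, and the spatula is back at its starting place on the bench. I levered the lid open with the spatula blade in its front notch and pushed it upright. I laid the spatula down, then put the rack in and closed the lid with the shut fingertips. The job was handed in at about 30 s.

**Last checks**
- **Rack:** a wrist picture before closing showed it inside the base, with wall visible all round.
- **Lid:** pressing it shut met 12 N at fingertip height 45 mm, the height of a shut lid, and I then pressed about 2 mm further. In the scene view it matches the outline predicted for a shut lid to about 2 px, and its notch edge lines up with its neighbours'. Because the gripper partly hid the lid in the top view, the outline found there was shorter than predicted.
- **Spatula:** it is within a few millimetres of its starting place in both overview images. I took it to be flat because it was released at bench height and its outline from above matched.
- **Other things:** comparing the overview images before and after showed no change at the other two boxes in the scene view, nor at the bottle, dish or tissue box in either view. The top view was partly hidden by the gripper.

I could not view the final picture because the 12-picture limit was reached, so the end state was checked by numbers only.

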